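# Seat a heat sink on the fixture's locating pin and swing the hold-down over it

### The job

Load the loose finned heat sink into the dark assembly fixture: lay it with one long edge of its foot along the fence and the large hole over the locating pin, nudging it lightly along the fence until the hole drops over the pin and the foot lies flat on the bed. Then swing the hold-down arm fully over the foot so that the heat sink cannot lift. Go gently - the pin and the foot must never be loaded hard - and leave the things round about where they are.

Things in the scene. Friction and masses are not known exactly. Their poses are not given: they have to be found in the camera images.
- fixture: Dark flat assembly fixture, fixed to the bench. Origin on the bench top, z up; flat bed, top at z = 16 mm, x -85..+45, y -85..+105. Bright fence bar along its +x side: inner face at x = +32, 10 mm tall above the bed, y -80..+80. Heat sink home: axes parallel to these, hole end towards +y, foot edge at the fence, its x = 0 and its y = the pin's y minus 48 mm.
- pin_slot (a point): Middle of the slot in the bed, at bed height: x = 0, y = +50 mm on the fixture. A steel locating pin, 8 mm diameter, chamfered top, rises 7 mm above the bed. Its carriage is clamped fast (it will not slide) anywhere within 8 mm of this point along the fixture's y; where it stands today is not measured, it must be seen or felt.
- heat_sink: Loose aluminium heat sink, 0.2 to 0.4 kg. Origin at the centre of its underside. Foot 64 (x) by 132 (y) by 6 mm thick; centred on it a fin block 44 (x) by 60 mm (y) up to 42 mm above the underside, grippable across x or y. The bare flanges stick out 36 mm at both y ends: +y has the large hole, -y a small 5 mm screw hole. With its foot on top of the pin it stands tilted by about 4 degrees.
- foot_hole (a point): Centre of the large through hole (10 mm diameter, so 1 mm clearance all round the pin) at the underside of the heat sink's foot: x = 0, y = +48 mm in the heat sink's frame.
- hold_down (a joint): Hold-down arm about its upright pivot at fixture x -60, y +48 mm. 0: open, pointing 30 degrees to the -x side of the fixture's +y; grows clockwise from above to 2.09, its stop, pointing along +x over the hole flange. Light friction, stays put. Arm 12 wide, 50 long, underside 8 mm above the bed: 2 mm over a seated foot, blocked by an unseated one.
- hold_down_knob (a point): Black upright round knob on the hold-down arm, 12 mm diameter, 22 mm from the pivot; this point is on its axis, 30 mm above the fixture's bed; the knob reaches from 14 to 38 mm above the bed. About 1.5 N there turns the arm.
- film_tape: Roll of tape lying flat, 56 mm across and 15 mm tall; bystander. Origin at the centre of its underside.
- flux_bottle: Small white bottle, 30 mm across, 74 mm tall; bystander. Origin at the centre of its underside.
- solder_spool: Standing spool of solder wire, 49 mm across, 43 mm tall; bystander. Origin at the centre of its underside.
Not all that is in view belongs to the job. There is more than one size of the heat_sink; the job needs the larger.

How it is judged:
By the outcome, as a careful person would: the job done as asked, in the order asked, and still so for the second after the job is handed in, with the robot touching nothing.
It also fails if it takes over 54 s, if anything falls off the work surface, if the arm or the gripper's body presses on something with over 40 N, if the wrist force passes 120 N, or if a joint passes its speed limit or range.

### The arm

A 6-joint arm with a two-finger parallel gripper is mounted at the origin on a cart in front of the work surface, level with it; the furniture and walls round the work are solid. World frame = base frame: x ahead of the robot, y to its left, z up, the work surface at z = 0. Lengths are in m, angles in rad, forces in N, time in s.
With the tool pointing down it reaches from about 0.325 to 0.9 m from the base axis. Payload 6.1 kg.
Tool frame: the origin (TCP) lies midway between the tips of the shut fingers; the grasp point (between the pads) lies 19 mm behind it; z points along the fingers, y is the line along which they close (so a half turn about z gives the same grasp; the last joint's range is limited). The gripper opens to 85 mm and grips with 20 to 120 N. Pads are 22 mm wide; open, the fingers measure 114 mm over their backs; the gripper's body (76 mm by 85 mm) begins 54 mm behind the grasp point. The pads swing forward as they close: fully open they stand 13 mm farther back than shut.
Start: joints at [-1.408, 0.22, 1.526, -0, 1.395, -0.126], TCP at [0.178, -0.599, 0.204] pointing down, gripper open.
Joint ranges: [-2.98, 2.98], [-0.91, 2.08], [0.09, 2.57], [-1.24, 4.39], [0.2, 2.65], [-2.68, 2.68]. Speed limits (rad/s): [2.57, 2.57, 3.01, 3.14, 3.14, 3.14].

### API

Orientations are given as [roll, pitch, yaw] about the fixed x, y, z axes, in that order (R = Rz(yaw) Ry(pitch) Rx(roll)).
In Python, from plant import movep, move_l, set_joints, gripper_to, hold, inverse_kinematics, observe, get_image, get_calibration, Unreachable, job_done gives the robot as it stands. Calls block until the motion is done:
- movep(position, orientation): joint-space move of the TCP to a pose.
- move_l(position, feed=0.15, rotation=None, max_force=None): straight line of the TCP; rotation=None keeps the orientation; feed is the mean speed in m/s. With max_force (N) it stops when the force on the tool has changed by that much, and returns True; else False.
- set_joints(angles): joint-space move.
- gripper_to(opening, f_grip=None): finger opening in m; f_grip is the grip in N (None keeps the last); returns when the fingers have stopped.
- hold(seconds).
- inverse_kinematics(position, orientation): joint angles nearest the present ones, or None.
- observe(): the state.
- get_image(name): name is "scene" or "top"; returns (picture, depth): 384x512x3 uint8, red, green, blue; 384x512 float32, m along the optical axis (not along the pixel's ray), 0 where there is no reading.
- get_calibration(name): a dict with "intrinsics" (3x3 intrinsics, pixels), "world_from_camera" (4x4, takes a point from camera to world coordinates). Camera axes: x right, y down, z forward; pixel columns grow to the right and rows downward; lengths in m; the calibration is good to about 2 mm. A picture is of the moment at which its call begins. get_calibration takes no time and is no camera call.
A pose or a line that the arm cannot do raises Unreachable and nothing moves.
- job_done(): hands the job in; it is judged then, once.
The state is a dict: "time_s": time; "q": joint angles; "joint_velocities": joint speeds; "joint_torque": joint torques, N m; "eef_pos": TCP position; "tcp_rot": TCP orientation; "ft_force": force on the tool from outside, world axes, zero at the start; "torque": the same for the moment, N m; "opening": finger opening in m; "grasp_force": force on a finger pad.
Only numpy, scipy, OpenCV 4.12 (cv2) and the standard library are available. Lean on these libraries where they do the work, as an engineer would, in place of code of your own. Each camera call takes 0.05 s, during which the arm holds its last target. There are 200 camera calls.

## Working session

There is one attempt and no reset: what is moved stays moved. The work goes in short steps, each a Python script; the robot and the scene stay as the last script left them, time stands still between calls to the robot, and variables do not carry over. Pictures are saved under pics/ and viewed, at most 10 in all, crops included, and the job is handed in when it is done.

```bash
mkdir -p pics; ls; cat > h.py <<'E'
import numpy as np, cv2
from plant import *
def cast(cal,u,v,z):
    K=np.array(cal["intrinsics"]);T=np.array(cal["world_from_camera"])
    d=T[:3,:3]@np.linalg.solve(K,[u,v,1.]);o=T[:3,3]
    return o+d*(z-o[2])/d[2]
def cloud(cal,dep):
    K=np.array(cal["intrinsics"]);T=np.array(cal["world_from_camera"])
    v,u=np.indices(dep.shape);P=np.stack([(u-K[0,2])/K[0,0]*dep,(v-K[1,2])/K[1,1]*dep,dep],-1)
    return P@T[:3,:3].T+T[:3,3]
E
python3 - <<'E'
from h import *
for n in ["top","scene"]:
    im,d=get_image(n);np.savez(f"/tmp/{n}.npz",im=im,d=d)
    cv2.imwrite(f"pics/{n}0.png",cv2.resize(im[:,:,::-1],(800,600),interpolation=cv2.INTER_CUBIC))
    c=get_calibration(n);print(n,np.round(c["intrinsics"],1).tolist(),np.round(c["world_from_camera"],3).tolist())
E
```

```text
pics
top [[355.1, 0.0, 259.7], [0.0, 355.1, 190.0], [0.0, 0.0, 1.0]] [[0.139, -0.966, 0.216, 0.359], [-0.99, -0.134, 0.037, -0.059], [-0.007, -0.219, -0.976, 0.912], [0.0, 0.0, 0.0, 1.0]]
scene [[353.8, 0.0, 259.0], [0.0, 353.8, 190.3], [0.0, 0.0, 1.0]] [[-0.894, -0.29, 0.341, 0.23], [-0.447, 0.572, -0.687, 0.588], [0.004, -0.767, -0.642, 0.629], [0.0, 0.0, 0.0, 1.0]]
```

View pics/top0.png

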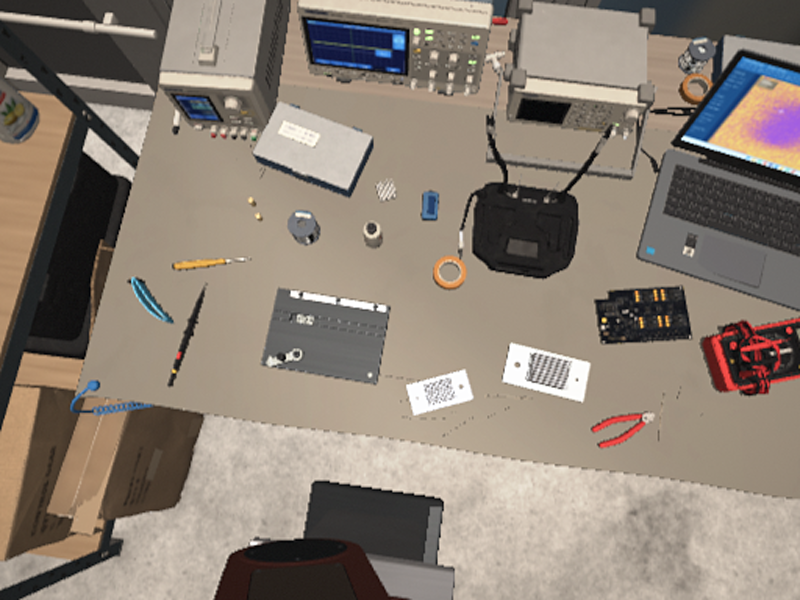

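View pics/scene0.png

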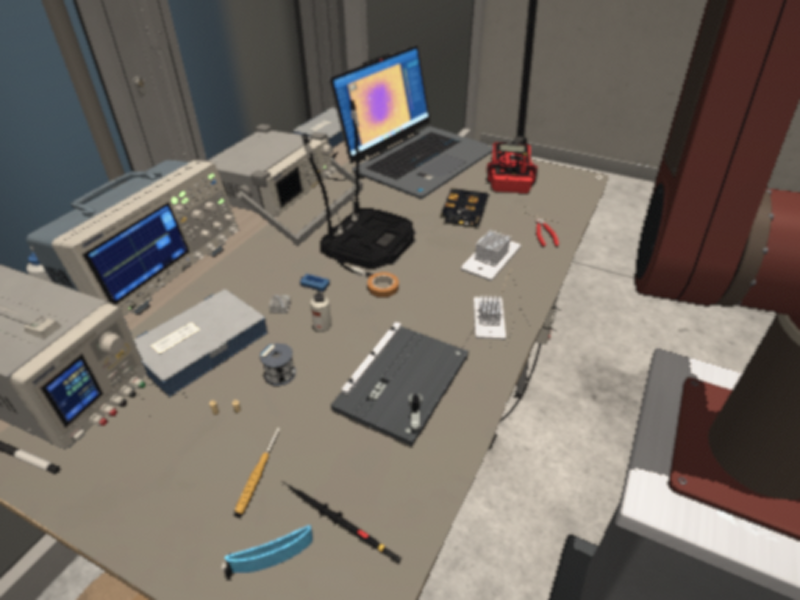

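The top view shows two white-footed heat sinks: one at (440,392) px with a small block and one at (546,372) px, larger. The second fits the 64x132 foot. The fixture is at (326,336), with its fence on the far side, the pin carriage at about (303,320) and the hold-down knob at about (297,354). I'll measure sizes next and confirm in one crop.

```bash
python3 - <<'E'
from h import *
z=np.load("/tmp/top.npz");im,d=z["im"],z["d"];c=get_calibration("top");P=cloud(c,d)
hsv=cv2.cvtColor(im,cv2.COLOR_RGB2HSV)
w=((hsv[...,2]>195)&(hsv[...,1]<40)).astype(np.uint8)
roi=np.zeros_like(w);roi[180:270,160:390]=1
n,L,S,C=cv2.connectedComponentsWithStats(w*roi)
for i in range(1,n):
    if S[i,4]<40: continue
    ct=max(cv2.findContours((L==i).astype(np.uint8),0,2)[0],key=cv2.contourArea)
    zz=0.026 if S[i,0]<250 else .006
    W=np.array([cast(c,*p,zz)[:2] for p in ct[:,0].astype(float)],np.float32)
    r=cv2.minAreaRect(W*1000);print("white",S[i],np.round(r[0]),np.round(r[1],1),round(r[2],2), np.round(cv2.boxPoints(r)).tolist())
# fixture: dark via depth height .01-.02
H=P[...,2]
m=((H>.009)&(H<.024)&(hsv[...,2]<110)).astype(np.uint8)*roi
n,L,S,C=cv2.connectedComponentsWithStats(m);i=1+S[1:,4].argmax()
W=np.float32([cast(c,u,v,.016)[:2]*1000 for v,u in np.argwhere(L==i).astype(float)])
r=cv2.minAreaRect(W);print("fix",np.round(r[0]),np.round(r[1],1),round(r[2],2),np.round(cv2.boxPoints(r)).tolist())
# fins: points higher than 25mm in the sinks' region
m=((H>.03)&(H<.06)).astype(np.uint8);roi[:,:255]=0;m*=roi
n,L,S,C=cv2.connectedComponentsWithStats(m)
for i in range(1,n):
    if S[i,4]>40:
        r=cv2.minAreaRect(np.float32(P[L==i][:,:2]*1000));print("fin",S[i],np.round(r[0]),np.round(r[1],1),round(r[2],2),np.median(P[L==i][:,2]))
a=cv2.resize(im[210:270,250:390,::-1],None,fx=5,fy=5,interpolation=cv2.INTER_CUBIC)
b=cv2.resize(im[180:250,165:255,::-1],(385,300),interpolation=cv2.INTER_CUBIC)
o=np.zeros((600,700,3),np.uint8);o[:300]=a;o[300:,:385]=b
cv2.imwrite("pics/crop1.png",o)
E
```

```text
white [194 187  21   8  95] [535. 116.] [54.3 11.6] 88.3 [[528.0, 89.0], [540.0, 88.0], [541.0, 143.0], [530.0, 143.0]]
white [217 191  22   8  96] [533.  54.] [55.3 11.1] 88.3 [[527.0, 26.0], [538.0, 26.0], [540.0, 81.0], [528.0, 82.0]]
white [322 219  56  39 939] [ 468. -267.] [133.3  66.2] 83.66 [[427.0, -330.0], [493.0, -337.0], [508.0, -204.0], [442.0, -197.0]]
white [260 236  43  30 730] [412. -99.] [ 51.5 101.1] 23.08 [[369.0, -63.0], [408.0, -156.0], [456.0, -136.0], [416.0, -43.0]]
fix [477.  95.] [188.4 127.6] 88.58 [[411.0, 3.0], [538.0, -0.0], [543.0, 188.0], [415.0, 191.0]]
fin [338 225  29  24 334] [ 469. -266.] [60.7 44.6] 83.87 0.04041057472198417
```

View pics/crop1.png

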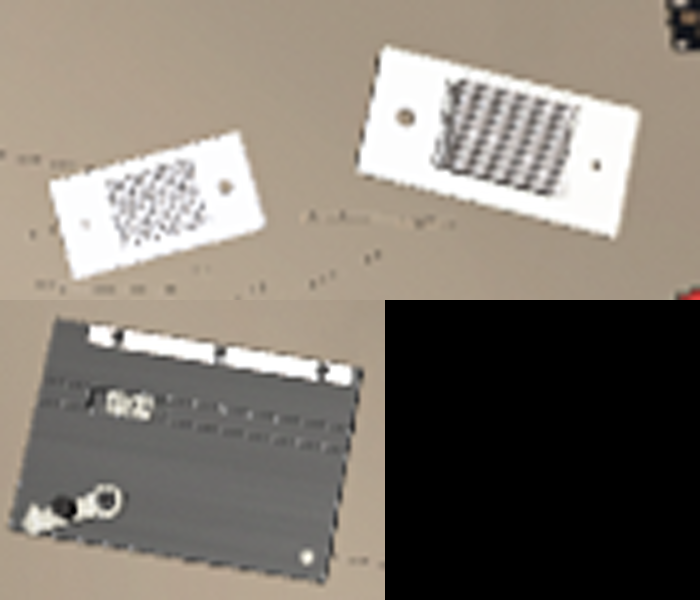

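The large sink is confirmed: foot 133x66 mm and fins 61x45 mm at (468,-267), with the large hole at crop (405,117), the +y end. The smaller one at crop (157,205) measures 101x51 mm, so it's the wrong size. I'll refine the fence line and pin from the same images, then grasp.

```bash
python3 - <<'E'
from h import *
z=np.load("/tmp/top.npz");im=z["im"];c=get_calibration("top")
g=cv2.cvtColor(im,cv2.COLOR_RGB2GRAY).astype(float)
lo,hi=[],[]
for u in range(191,245):
    col=g[180:206,u];k=col.argmax()
    if col[k]<190: continue
    t=140
    j=k
    while col[j]>t:j+=1
    lo.append((u,180+j-1+(col[j-1]-t)/(col[j-1]-col[j])))
for nm,pts,zz in(("inner16",lo,.016),):
    W=np.float32([cast(c,u,v,zz)[:2]*1000 for u,v in pts])
    l=cv2.fitLine(W,cv2.DIST_HUBER,0,.01,.01).ravel();yaw=np.degrees(np.arctan2(l[1],l[0]));print(nm,len(W),l,yaw, "resid",np.round(np.std((W-l[2:])@[l[1],-l[0]]),2), "x at y=134",l[2]+l[0]/l[1]*(134-l[3]))
print("pin window");print(g[198:212,184:206].astype(int))
a=cv2.resize(im[190:222,168:210,::-1],None,fx=12,fy=12,interpolation=cv2.INTER_CUBIC)
s=np.load("/tmp/scene.npz")["im"];b=cv2.resize(s[225:275,220:290,::-1],None,fx=9,fy=9,interpolation=cv2.INTER_CUBIC)
o=np.zeros((600,800,3),np.uint8);b=cv2.resize(s[230:265,225:260,::-1],(288,288),interpolation=cv2.INTER_CUBIC);o[:384,:504]=a;o[:288,510:798]=b
cv2.imwrite("pics/crop2.png",o)
# --- grasp
p=np.array([.4685,-.2665]);s=np.radians(-6.3)
for y in(s+np.pi/2,s-np.pi/2):
    print("yaw",y,[None if q is None else np.round(q,2).tolist() for q in (inverse_kinematics([*p,.012],[np.pi,0,y]),inverse_kinematics([.498,.084,.03],[np.pi,0,y+.085]))])
print(observe()["tcp_rot"],observe()["time_s"])
E
```

```text
Traceback (most recent call last):
IndexError: index 26 is out of bounds for axis 0 with size 26
```

```bash
python3 - <<'E'
from h import *
z=np.load("/tmp/top.npz");im=z["im"];c=get_calibration("top")
g=cv2.cvtColor(im,cv2.COLOR_RGB2GRAY).astype(float)
lo=[]
for u in range(188,248):
    col=g[183:201,u];k=col.argmax()
    if col[k]<200: continue
    b=k+np.argmax(col[k:]<150)
    if b>k: lo.append((u,183+b-1+(col[b-1]-150)/(col[b-1]-col[b])))
W=np.float32([cast(c,u,v,.016)[:2]*1000 for u,v in lo])
l=cv2.fitLine(W,cv2.DIST_HUBER,0,.01,.01).ravel();r=(W-l[2:])@[l[1],-l[0]]
print(len(W),l,np.degrees(np.arctan2(l[1],l[0])),"sd",r.std(),"x at y134",l[2]+l[0]/l[1]*(134-l[3]))
print(g[199:210,186:206].astype(int))
print(cast(c,186,199,.023),cast(c,206,210,.023))
a=cv2.resize(im[190:222,168:210,::-1],None,fx=12,fy=12,interpolation=cv2.INTER_CUBIC)
s=np.load("/tmp/scene.npz")["im"]
o=np.zeros((400,800,3),np.uint8);o[:288,510:798]=cv2.resize(s[230:266,225:261,::-1],(288,288),interpolation=cv2.INTER_CUBIC);o[:384,:504]=a
cv2.imwrite("pics/crop2.png",o)
p=np.array([.4685,-.2665]);s=np.radians(-6.3)
for y in(s+np.pi/2,s-np.pi/2):
    print("yaw",y,[None if q is None else np.round(q,2).tolist() for q in (inverse_kinematics([*p,.012],[np.pi,0,y]),inverse_kinematics([.498,.084,.03],[np.pi,0,y+.085]))])
print(observe()["tcp_rot"],observe()["time_s"])
E
```

```text
53 [2.4197081e-02 9.9970722e-01 5.2949139e+02 9.6250122e+01] 88.61347 sd 1.203614 x at y134 530.4051
[[102 106 102  99  99  98  97  99 100 101 101 100 101 101 102 103 102 103
  103 104]
 [ 79  74  72  72  81  85  96 102  99  98  98  97  98 100 100 101 103 102
  103 102]
 [ 55  69  77  66 141 191 156 143  92  74  82  84 127 108  98  99 101 100
  100 102]
 [ 51  97 103  89 214 222 204 175 142 109 168 196 172 149 138  88  88  91
  134 114]
 [ 44  97 101  89 196 153 195 188 199 190 164 229 213 189 186  87  76  82
  122 102]
 [ 64  99 102 110 196 165 206 195 202 184 101 215 180 152 179 100  91  94
   97  95]
 [128 102 109 123 197 198 236 223 198 150 183 229 177 131 135 107 103 104
  112 106]
 [130 100 108 107 134 153 204 182 177 148 201 218 235 218 113  99 106  95
  107 105]
 [101 101 100 100  98 102 123  97 126 120 137 156 193 188  93  97  95  95
  109 106]
 [102 102 103 103 103 101 101 102 100  99  97 105 102  95  90 101  95 102
  113  99]
 [104 102 102 102 103 102 103 104 103 103 102 103 101 103 104 103 104 104
  107  96]]
[0.50645227 0.15792374 0.023     ] [0.48545908 0.10234268 0.023     ]
yaw 1.4608405839192538 [[-0.66, 0.24, 1.89, 0.0, 1.01, -0.55], [0.01, 0.14, 1.97, -0.0, 1.03, 0.04]]
yaw -1.6807520696705394 [[-0.66, 0.24, 1.89, -0.0, 1.01, 2.59], None]
[-3.13975969e+00 -2.34970692e-04  2.88788167e-01] 0.1
```

View pics/crop2.png

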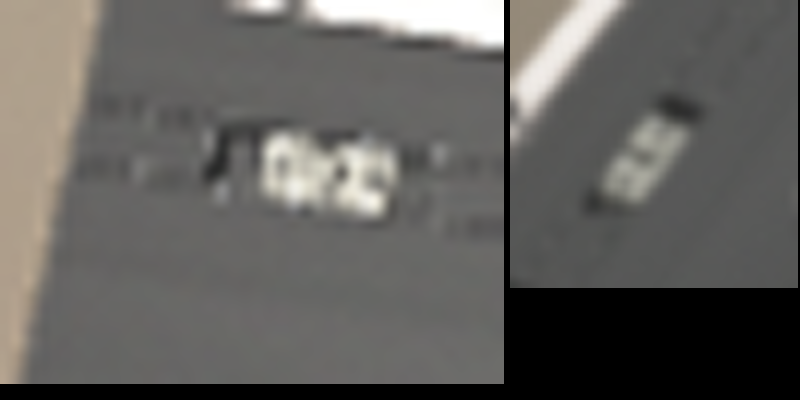

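The crop shows the light carriage in its slot at crop1 (325,172), about pixel (195,204), or roughly (0.497,0.134) world. The pin itself isn't resolved, so I'll feel for it along y. The fence yaw is -1.39°. Now I'll grasp.

```bash
python3 - <<'E'
from h import *
def st(t):
    o=observe();print(t,round(o["time_s"],2),np.round(o["eef_pos"],4),"F",np.round(o["ft_force"],1),"T",np.round(o["torque"],2),"op",round(o["opening"],4),"g",round(o["grasp_force"],1))
y=1.4608
movep([.4685,-.2665,.09],[np.pi,0,y]);st("above")
print(move_l([.4685,-.2665,.012],feed=.12,max_force=8));st("down")
gripper_to(.03,f_grip=30);st("grip")
move_l([.4685,-.2665,.12],feed=.15);st("lift")
movep([.490,.086,.12],[np.pi,0,1.5466]);st("over")
im,d=get_image("top");cv2.imwrite("pics/t1.png",cv2.resize(im[150:270,150:310,::-1],(800,600),interpolation=cv2.INTER_CUBIC))
E
```

```text
above 1.77 [ 0.4685 -0.2677  0.0905] F [0.8 0.  0.1] T [0.04 0.01 0.02] op 0.085 g 0.0
False
down 2.57 [ 0.4689 -0.267   0.0126] F [0.9 0.5 0.6] T [0.02 0.02 0.01] op 0.0852 g 0.0
grip 3.14 [ 0.4697 -0.2674  0.0145] F [-4.   1.6 13.2] T [ 0.37  0.74 -0.03] op 0.0299 g 6.6
lift 4.01 [ 0.4679 -0.266   0.1189] F [-0.1 -0.4 -0.1] T [-0.01  0.02  0.01] op 0.0299 g 0.0
over 5.33 [0.4902 0.0852 0.1198] F [-0.5 -0.3 -0.6] T [-0.01 -0.01  0.02] op 0.0304 g 0.0
```

View pics/t1.png

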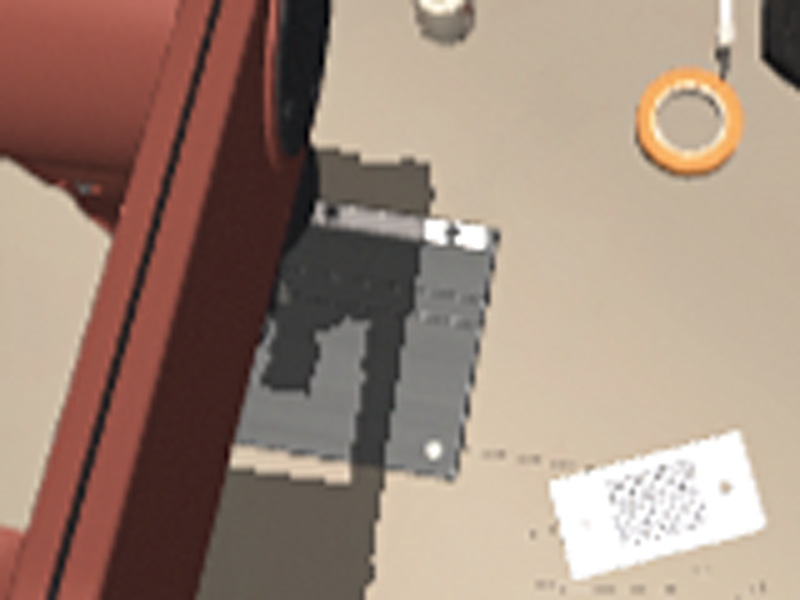

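The picture shows the gripper closed with nothing in it, so the grasp missed. I'll look at the sink.

```bash
python3 - <<'E'
from h import *
im,d=get_image("top");np.savez("/tmp/top2.npz",im=im,d=d);im2,d2=get_image("scene");np.savez("/tmp/scene2.npz",im=im2,d=d2)
o=np.zeros((600,800,3),np.uint8)
o[:300,:]=cv2.resize(im[200:275,270:470,::-1][:, :200],(800,300),interpolation=cv2.INTER_CUBIC)
o[300:,:600]=cv2.resize(im2[135:225,270:450,::-1],(600,300),interpolation=cv2.INTER_CUBIC)
cv2.imwrite("pics/t2.png",o)
c=get_calibration("top");P=cloud(c,d);H=P[...,2]
hsv=cv2.cvtColor(im,cv2.COLOR_RGB2HSV)
w=((hsv[...,2]>195)&(hsv[...,1]<40)).astype(np.uint8);w[:200]=0;w[275:]=0;w[:,:305]=0;w[:,400:]=0
n,L,S,C=cv2.connectedComponentsWithStats(w)
for i in range(1,n):
    if S[i,4]<100: continue
    ct=max(cv2.findContours((L==i).astype(np.uint8),0,2)[0],key=cv2.contourArea)
    W=np.array([cast(c,*p,.006)[:2] for p in ct[:,0].astype(float)],np.float32)
    r=cv2.minAreaRect(W*1000);print(S[i],np.round(r[0],1),np.round(r[1],1),round(r[2],2))
m=(H>.03)&(H<.06);m[:200]=0;m[275:]=0;m[:,:305]=0;m[:,400:]=0
r=cv2.minAreaRect(np.float32(P[m][:,:2]*1000));print("fin",m.sum(),np.round(r[0],1),np.round(r[1],1),round(r[2],2),np.percentile(H[m],[50,95]))
E
```

```text
[ 321  219   57   39 1199] [ 467.8 -266.9] [135.   67.1] 83.66
fin 337 [ 468.9 -266.5] [60.5 44.4] 83.7 [0.04044544 0.04439959]
```

View pics/t2.png

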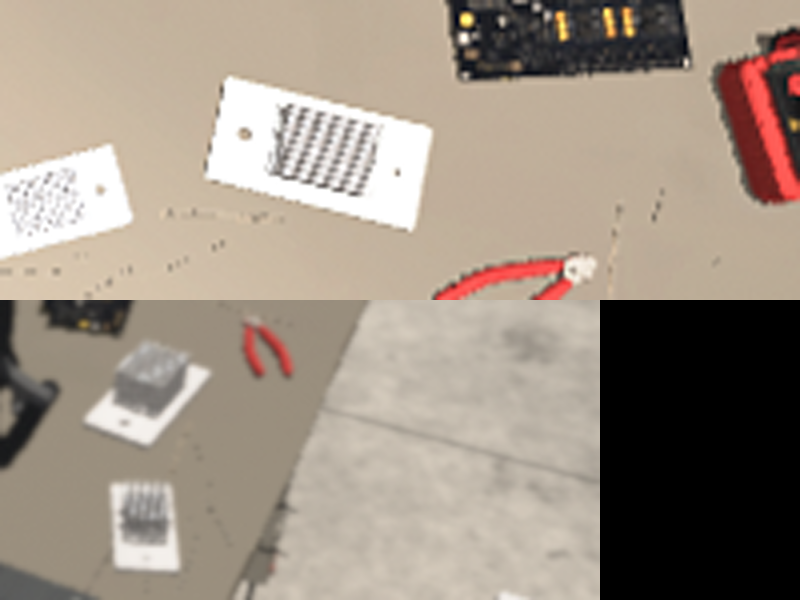

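The sink hasn't moved, so the fingers closed without holding it. I'll go back and close in steps, logging the forces, to find out why.

```bash
cat >> h.py <<'E'
def st(t):
    o=observe();print(t,round(o["time_s"],2),np.round(o["eef_pos"],4),"F",np.round(o["ft_force"],1),"T",np.round(o["torque"],2),"op",round(o["opening"],4),"g",round(o["grasp_force"],1))
E
python3 - <<'E'
from h import *
y=1.4608;p=[.4686,-.2666]
gripper_to(.085)
movep([*p,.09],[np.pi,0,y])
move_l([*p,.012],feed=.15,max_force=8);st("down")
print(observe()["tcp_rot"])
for w in(.055,.046,.043,.040):
    gripper_to(w,f_grip=30);st(w)
    if observe()["grasp_force"]>4: break
E
```

```text
down 8.07 [ 0.4692 -0.2665  0.0126] F [ 1.  -0.6  0.8] T [0.   0.01 0.02] op 0.0849 g 0.0
[3.14099272e+00 3.18392616e-04 1.46160601e+00]
0.055 8.47 [ 0.4689 -0.2669  0.0125] F [-0.4  0.4 -0.2] T [-0.03 -0.04  0.03] op 0.0551 g 0.0
0.046 8.73 [ 0.4686 -0.2666  0.012 ] F [0.5 0.4 0.2] T [-0.02  0.02 -0.01] op 0.0461 g 0.0
0.043 8.95 [ 0.4685 -0.2666  0.0121] F [-0.4 -0.   2.1] T [ 0.06  0.18 -0.02] op 0.0429 g 8.6
```

```bash
python3 - <<'E'
from h import *
for w in(.042,.041,.040):
    gripper_to(w,f_grip=30);hold(.1);st(w)
E
```

```text
0.042 9.27 [ 0.4686 -0.2666  0.0122] F [-2.7  0.6  4.9] T [0.15 0.38 0.02] op 0.0424 g 17.8
0.041 9.58 [ 0.4686 -0.2666  0.0123] F [-2.2  1.1  6.5] T [ 0.18  0.39 -0.03] op 0.0417 g 26.7
0.04 9.9 [ 0.4686 -0.2667  0.0123] F [-1.7  1.9  5.8] T [ 0.2   0.47 -0.02] op 0.0414 g 29.5
```

Stepwise closing gives a true grip: 29.5 N at 41.4 mm. Lifting now.

```bash
python3 - <<'E'
from h import *
p=[.4686,-.2666]
move_l([*p,.016],feed=.02);st("l1")
move_l([*p,.03],feed=.05);hold(.1);st("l2")
if observe()["grasp_force"]>10:
    move_l([*p,.11],feed=.15);hold(.1);st("l3")
E
```

```text
l1 10.25 [ 0.4685 -0.2664  0.0157] F [ 0.4  0.1 -1.9] T [-0.02 -0.03  0.08] op 0.0408 g 30.6
l2 10.78 [ 0.4686 -0.2666  0.03  ] F [ 0.1 -0.  -2.8] T [-0.01  0.02 -0.04] op 0.0407 g 30.7
l3 11.57 [ 0.4676 -0.2658  0.1083] F [ 0.5  0.1 -3.6] T [ 0.03  0.03 -0.  ] op 0.0406 g 30.9
```

The sink is held, at about 0.3 kg. I'll carry it over, come down just above pin height, and feel for the fence.

```bash
python3 - <<'E'
from h import *
R=[np.pi,0,1.5466]
movep([.488,.086,.11],R);st("over")
move_l([.488,.086,.050],feed=.12);st("low")
print(move_l([.488,.086,.0365],feed=.04,max_force=4));hold(.15);st("h")
print(move_l([.503,.0864,.0365],feed=.02,max_force=4));st("fence");hold(.15);st("fence+")
im,d=get_image("scene");cv2.imwrite("pics/s3.png",cv2.resize(im[190:310,190:350,::-1],(800,600),interpolation=cv2.INTER_CUBIC))
E
```

```text
over 12.89 [0.4883 0.0852 0.11  ] F [-0.1 -0.6 -2.7] T [0.05 0.04 0.02] op 0.0403 g 31.0
low 13.54 [0.4885 0.0856 0.0503] F [ 0.7 -0.1 -1.8] T [ 0.01 -0.    0.06] op 0.0406 g 31.0
False
h 14.18 [0.4882 0.086  0.0367] F [ 0.  -0.4 -3.1] T [-0.03  0.01 -0.01] op 0.0407 g 30.9
True
fence 14.71 [0.4969 0.0862 0.0358] F [ 0.4 -0.  -2.5] T [ 0.02  0.07 -0.01] op 0.0411 g 31.2
fence+ 14.86 [0.4958 0.0862 0.0349] F [ 0.1  0.2 -2.1] T [ 0.03  0.01 -0.03] op 0.0409 g 31.0
```

View pics/s3.png

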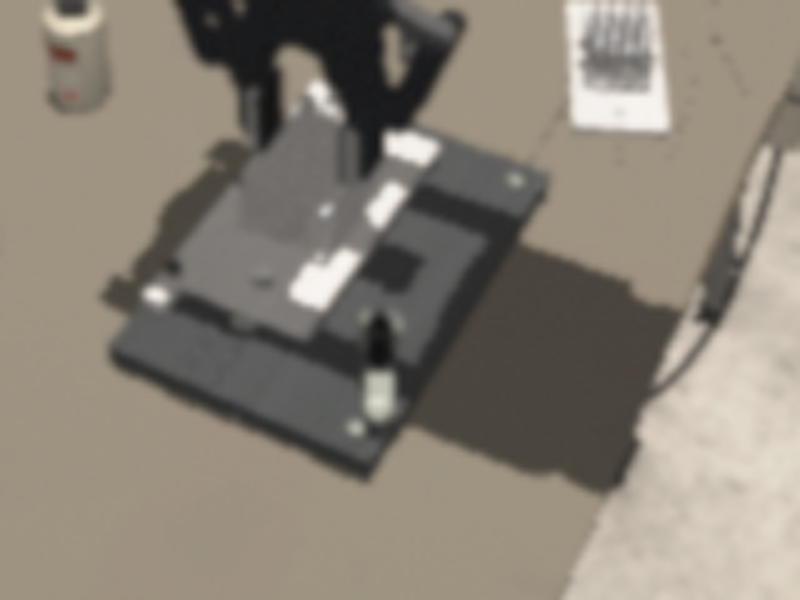

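Contact with the fence came at TCP x = 0.497, as predicted. The picture shows the foot along the fence with the hole at (262,280). Now a guarded search in y for the pin.

```bash
python3 - <<'E'
from h import *
x0,y0=.4965,.0862
for dy in(0,1.2,-1.2,2.4,-2.4,3.6,-3.6):
    y=y0+dy/1000;x=x0+.0242*dy/1000
    move_l([x,y,.0368],feed=.04)
    s=move_l([x,y,.0290],feed=.025,max_force=4);st((dy,s))
    if observe()["eef_pos"][2]<.0315: break
E
```

```text
(0, True) 15.53 [0.4966 0.0865 0.0285] F [ 0.2 -0.4  3.9] T [ 0.07 -0.14 -0.03] op 0.0408 g 34.5
```

```bash
python3 - <<'E'
from h import *
hold(.2);st("rest");p=observe()["eef_pos"]
print(move_l([p[0],p[1]+.0025,.0288],feed=.01,max_force=3));st("+y");a=observe()["eef_pos"][1]
print(move_l([p[0],p[1]-.0025,.0288],feed=.01,max_force=3));st("-y")
im,d=get_image("scene");np.savez("/tmp/s4.npz",im=im,d=d);im2,d2=get_image("top");np.savez("/tmp/t4.npz",im=im2,d=d2)
cv2.imwrite("pics/s4.png",cv2.resize(im[205:275,205:285,::-1],(686,600),interpolation=cv2.INTER_CUBIC))
E
```

```text
rest 15.73 [0.4966 0.0865 0.0285] F [ 1.8 -0.1  4.9] T [ 0.11 -0.22  0.06] op 0.0405 g 35.2
True
+y 15.94 [0.4966 0.0866 0.0285] F [ 0.  -0.5  3.6] T [-0.07  0.03 -0.01] op 0.0403 g 34.2
True
-y 16.15 [0.4966 0.0864 0.0285] F [0.4 0.6 1.9] T [ 0.19 -0.07 -0.01] op 0.0404 g 34.1
```

View pics/s4.png

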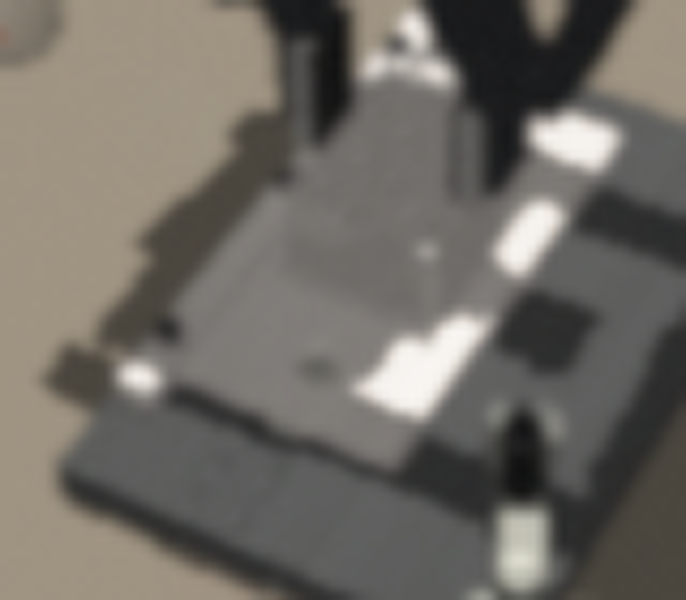

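The picture shows the foot low on the bed, with the hole at (318,368) and the arm's knob clear. I'll check the tilt from depth.

```bash
python3 - <<'E'
from h import *
yw=np.radians(-1.39);R=np.array([[np.cos(yw),-np.sin(yw)],[np.sin(yw),np.cos(yw)]])
o=np.array([.4968,.0862])-R@[0,.002]
for n,f in(("scene","s4"),("top","t4")):
    P=cloud(get_calibration(n),np.load(f"/tmp/{f}.npz")["d"]).reshape(-1,3);Q=P.copy();Q[:,:2]=(P[:,:2]-o)@R
    for y0,y1 in((-64,-54),(-54,-44),(-44,-34),(34,44),(44,54),(54,63),(72,82),(82,92)):
        for x0,x1 in((-28,-8),(8,28)):
            m=(Q[:,0]*1e3>x0)&(Q[:,0]*1e3<x1)&(Q[:,1]*1e3>y0)&(Q[:,1]*1e3<y1)&(Q[:,2]<.034)&(Q[:,2]>.005)
            if m.sum()>4: print(n,(y0,y1),(x0,x1),m.sum(),np.round(np.median(Q[m,2])*1e3,1))
E
```

```text
scene (-64, -54) (-28, -8) 20 21.6
scene (-54, -44) (-28, -8) 18 21.8
scene (-44, -34) (-28, -8) 13 21.8
scene (34, 44) (-28, -8) 30 21.6
scene (34, 44) (8, 28) 30 22.0
scene (44, 54) (-28, -8) 31 21.8
scene (44, 54) (8, 28) 30 21.6
scene (54, 63) (-28, -8) 30 21.6
scene (54, 63) (8, 28) 28 21.4
scene (72, 82) (-28, -8) 35 15.9
scene (72, 82) (8, 28) 31 15.5
scene (82, 92) (-28, -8) 33 15.7
scene (82, 92) (8, 28) 33 15.5
top (-64, -54) (-28, -8) 32 22.1
top (-64, -54) (8, 28) 32 22.2
top (-54, -44) (-28, -8) 31 22.3
top (-54, -44) (8, 28) 30 22.5
top (-44, -34) (-28, -8) 31 22.8
top (-44, -34) (8, 28) 29 22.5
top (72, 82) (-28, -8) 24 16.3
top (82, 92) (-28, -8) 29 16.2
```

Flat: the foot top is 6 mm above the bed at both ends, so the hole is over the pin. I'll nudge it lightly to the fence, release, rise, and locate the knob.

```bash
python3 - <<'E'
from h import *
p=observe()["eef_pos"]
move_l([p[0],p[1],.0290],feed=.01);st("ease")
print(move_l([p[0]+.002,p[1],.0290],feed=.01,max_force=3));st("fence")
p=observe()["eef_pos"]
gripper_to(.046);st("r1");gripper_to(.062);st("open")
move_l([p[0],p[1],.10],feed=.15);st("up")
z=np.load("/tmp/top.npz")
for n,f in(("scene","s4"),("top","top")):
    a=np.load(f"/tmp/{f}.npz");c=get_calibration(n);P=cloud(c,a["d"]);g=a["im"].max(2)
    m=(abs(P[...,0]-.43)<.035)&(abs(P[...,1]-.15)<.035)&(P[...,2]>.036)&(P[...,2]<.062)&(g<70)
    print(n,m.sum(),np.round(np.median(P[m],0),4),np.round(P[m].min(0),4),np.round(P[m].max(0),4))
    t=m&(P[...,2]>.050);print(" top",t.sum(),np.round(P[t].mean(0),4))
print("ray",cast(get_calibration("top"),180.2,228.4,.054))
E
```

```text
ease 16.5 [0.4964 0.0865 0.0286] F [ 1.7  0.1 -1.5] T [ 0.19 -0.36 -0.1 ] op 0.0406 g 31.5
True
fence 16.71 [0.4965 0.0865 0.0285] F [-0.4  0.5  4. ] T [-0.04  0.05  0.01] op 0.0407 g 34.4
r1 16.94 [0.4957 0.0866 0.0277] F [0.2 0.3 0. ] T [ 0.04 -0.04 -0.03] op 0.0462 g 0.0
open 17.24 [0.4961 0.0866 0.028 ] F [-0.5  0.3  0.6] T [ 0.02  0.03 -0.02] op 0.0621 g 0.0
up 17.88 [0.4961 0.0865 0.0995] F [ 0.2  0.6 -0.4] T [0.03 0.02 0.  ] op 0.062 g 0.0
scene 42 [0.4284 0.1581 0.0515] [0.4244 0.1501 0.0372] [0.4339 0.1616 0.0547]
 top 22 [0.4295 0.1558 0.0532]
top 21 [0.4292 0.1524 0.0536] [0.4246 0.1323 0.0366] [0.4386 0.1591 0.0565]
 top 15 [0.4298 0.1539 0.054 ]
ray [0.42794764 0.15093435 0.054     ]
```

The sink is released with negligible force. The knob measures about (0.429,0.155), which agrees with the geometry (0.4283,0.1539). I'll cage it loosely and swing it along its arc.

```bash
python3 - <<'E'
from h import *
piv=np.array([.4388,.1346]);f=np.radians(-1.39)
def pose(th,r=.0215):
    a=np.pi/2+np.radians(30)+f-th          # arm direction, world
    return piv+r*np.array([np.cos(a),np.sin(a)]), a-np.radians(15)
gripper_to(.021)
k,a=pose(0);yaw=lambda a:a  # tool y = (sin a,-cos a) = clockwise tangent of direction a
movep([*k,.10],[np.pi,0,yaw(a)]);st("above knob");print(np.round(observe()["q"],2))
hit=move_l([*k,.035],feed=.08,max_force=4);st(("down",hit))
if not hit:
    for th in np.radians(np.arange(12,121,12)):
        k,a=pose(th);h=move_l([*k,.035],feed=.02,rotation=[np.pi,0,yaw(a)],max_force=6);st((round(np.degrees(th)),h))
        if h: break
E
```

```text
above knob 18.81 [0.428  0.1542 0.1002] F [ 1.  -0.5  0.5] T [ 0.02 -0.02  0.02] op 0.0212 g 0.0
[ 0.17 -0.09  2.06 -0.    1.17 -0.07]
('down', False) 19.77 [0.429  0.1536 0.0354] F [ 0.2  0.2 -0.5] T [0.05 0.03 0.  ] op 0.0211 g 0.0
(12, False) 20.14 [0.4331 0.1553 0.0356] F [-0.2  0.7  0.3] T [-0.02 -0.02 -0.04] op 0.021 g 0.0
(24, False) 20.52 [0.4371 0.156  0.0351] F [-0.5  0.4  0.3] T [0.01 0.05 0.02] op 0.021 g 0.0
(36, False) 20.89 [0.4414 0.1559 0.035 ] F [ 0.6  0.2 -0.6] T [-0.03  0.02  0.06] op 0.0209 g 0.0
(48, False) 21.27 [0.4457 0.1549 0.0349] F [ 0.6  0.5 -0.3] T [-0.08  0.05 -0.02] op 0.0212 g 0.0
(60, False) 21.64 [0.4498 0.1529 0.035 ] F [0.  0.  0.1] T [-0.02 -0.02  0.  ] op 0.0212 g 0.0
(72, False) 22.02 [0.4534 0.1503 0.0349] F [ 0.3 -0.5 -0.5] T [0.01 0.06 0.04] op 0.0209 g 0.0
(84, False) 22.39 [0.4563 0.1469 0.0349] F [ 0.3  0.3 -0.4] T [-0.01  0.   -0.02] op 0.0207 g 0.0
(96, False) 22.77 [0.4585 0.1429 0.035 ] F [-0.6 -0.2 -0.3] T [-0.02 -0.01 -0.06] op 0.0208 g 0.0
(108, False) 23.14 [0.4598 0.1387 0.035 ] F [ 0.2  0.4 -0.1] T [-0.03 -0.02 -0.04] op 0.0207 g 0.0
(120, False) 23.52 [0.4602 0.1342 0.035 ] F [-0.2 -0.5 -0.2] T [-0.04 -0.01 -0.  ] op 0.021 g 0.0
```

No resistance yet, as expected with the cage gap. I'll push on to the stop, guarded, then look.

```bash
python3 - <<'E'
from h import *
p=observe()["eef_pos"]
h=move_l([p[0]-.0008,p[1]-.011,.035],feed=.015,max_force=4);st(h);hold(.1);st("rest")
im,d=get_image("scene");np.savez("/tmp/s5.npz",im=im,d=d)
cv2.imwrite("pics/s5.png",cv2.resize(im[190:280,200:320,::-1],(800,600),interpolation=cv2.INTER_CUBIC))
E
```

```text
False 24.39 [0.4594 0.1232 0.035 ] F [-0.9  0.2 -0.8] T [-0.03  0.02 -0.01] op 0.0206 g 0.0
rest 24.49 [0.4594 0.1232 0.035 ] F [ 0.5 -1.1 -0.6] T [ 0.01 -0.02  0.05] op 0.0212 g 0.0
```

View pics/s5.png

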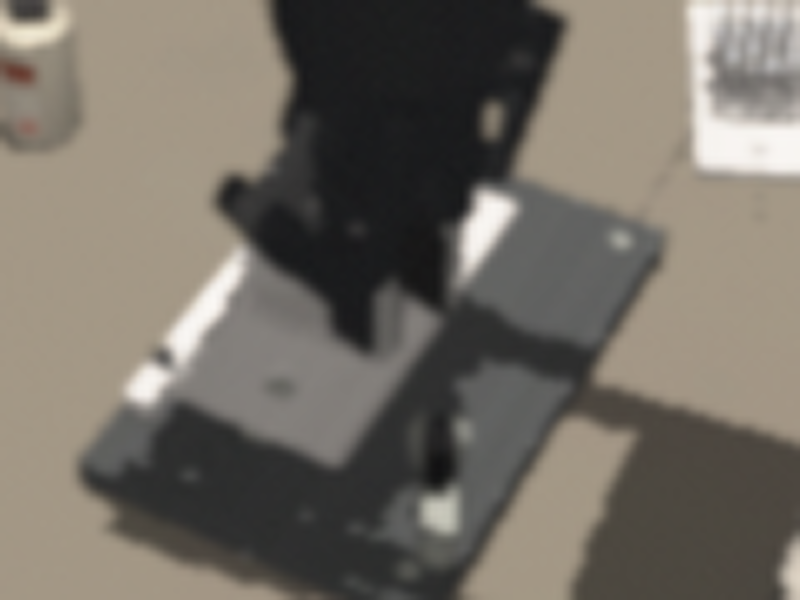

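The picture shows the hold-down arm still open, knob at (435,450), with the fingers beyond it. The cage slipped off the knob without force, so I'll project the poses to see where the knob really is.

```bash
python3 - <<'E'
from h import *
c=get_calibration("scene");K=np.array(c["intrinsics"]);T=np.linalg.inv(np.array(c["world_from_camera"]))
def pr(p):
    q=K@(T[:3,:3]@np.array(p)+T[:3,3]);q=q[:2]/q[2];return np.round((q-[200,190])*800/120,0)
for n,p in(("tcp",(.4594,.1232,.035)),("tcp+20",(.4594,.1232,.055)),("knobtop",(.4283,.1539,.054)),("knobbot",(.4283,.1539,.030)),("pivot",(.4388,.1346,.024)),("tip",(.4388-.5*.05,.1346+.87*.05,.024))):print(n,pr(p))
a=np.load("/tmp/s5.npz");im,d=a["im"],a["d"];P=cloud(c,d)
for r in range(246,278,2):
    print(r,(r-190)*6.667//1,[(u,tuple(im[r,u].tolist()),tuple(np.round(P[r,u]*1000).astype(int).tolist())) for u in (264,266)])
E
```

```text
tcp [395. 374.]
tcp+20 [395. 333.]
knobtop [440. 435.]
knobbot [439. 484.]
pivot [435. 442.]
tip [447. 568.]
246 373.0 [(264, (47, 47, 47), (458, 102, 14)), (266, (47, 48, 48), (454, 99, 14))]
248 386.0 [(264, (48, 48, 48), (454, 110, 17)), (266, (47, 47, 47), (450, 107, 17))]
250 400.0 [(264, (47, 47, 47), (452, 114, 16)), (266, (47, 47, 47), (448, 111, 15))]
252 413.0 [(264, (48, 48, 47), (443, 133, 35)), (266, (39, 39, 39), (439, 131, 34))]
254 426.0 [(264, (44, 44, 43), (434, 152, 53)), (266, (38, 37, 38), (430, 151, 54))]
256 440.0 [(264, (40, 39, 39), (432, 157, 53)), (266, (38, 37, 37), (427, 156, 54))]
258 453.0 [(264, (31, 30, 29), (430, 160, 51)), (266, (24, 24, 24), (426, 159, 52))]
260 466.0 [(264, (26, 26, 26), (430, 160, 44)), (266, (21, 21, 22), (426, 159, 46))]
262 480.0 [(264, (37, 37, 36), (429, 161, 39)), (266, (44, 44, 42), (426, 158, 38))]
264 493.0 [(264, (129, 129, 120), (430, 159, 30)), (266, (138, 138, 129), (426, 157, 30))]
266 506.0 [(264, (190, 189, 176), (428, 164, 30)), (266, (198, 197, 185), (424, 162, 30))]
268 520.0 [(264, (168, 167, 157), (425, 169, 30)), (266, (192, 192, 180), (422, 167, 30))]
270 533.0 [(264, (95, 95, 90), (424, 172, 29)), (266, (116, 116, 108), (420, 171, 30))]
272 546.0 [(264, (92, 92, 86), (421, 178, 30)), (266, (92, 92, 87), (417, 177, 31))]
274 560.0 [(264, (77, 78, 73), (420, 179, 26)), (266, (82, 82, 77), (416, 178, 26))]
276 573.0 [(264, (48, 48, 48), (421, 177, 15)), (266, (47, 48, 47), (417, 176, 17))]
```

```bash
python3 - <<'E'
from h import *
for n in("scene","top"):
    im,d=get_image(n);P=cloud(get_calibration(n),d);g=im.max(2)
    m=(abs(P[...,0]-.4594)<.05)&(abs(P[...,1]-.1232)<.05)&(P[...,2]>.032)&(P[...,2]<.12)&(g<125)
    if n=="scene": m&=~((P[...,0]<.437)&(P[...,1]>.145))
    print(n,m.sum())
    for lo in range(32,100,6):
        k=m&(P[...,2]*1e3>=lo)&(P[...,2]*1e3<lo+6)
        if k.sum()>3: print(lo,k.sum(),np.round(np.percentile(P[k][:,:2],[5,50,95],axis=0)*1e3).astype(int).tolist())
st("s")
E
```

```text
scene 435
32 23 [[438, 114], [492, 116], [509, 135]]
38 12 [[493, 113], [501, 115], [509, 117]]
44 12 [[492, 113], [500, 115], [508, 116]]
62 23 [[447, 113], [455, 116], [462, 143]]
68 29 [[446, 112], [459, 118], [469, 148]]
74 41 [[447, 110], [457, 138], [470, 149]]
80 37 [[446, 111], [456, 138], [467, 150]]
86 34 [[446, 113], [457, 128], [464, 149]]
92 29 [[446, 112], [454, 117], [460, 147]]
98 22 [[446, 113], [453, 115], [460, 150]]
top 99
32 27 [[436, 84], [475, 105], [491, 136]]
38 24 [[486, 78], [497, 98], [507, 114]]
50 18 [[475, 78], [494, 94], [507, 111]]
56 10 [[480, 75], [499, 101], [508, 110]]
s 24.64 [0.4594 0.1232 0.035 ] F [-0.2  0.7  0.2] T [ 0.   -0.09 -0.02] op 0.0211 g 0.0
```

The fingertips actually stand at about z 0.060, some 25 mm above the reported TCP at this opening. So the cage passed over the knob, which also explains the first missed grasp. I'll repeat about 20 mm lower, guarded.

```bash
python3 - <<'E'
from h import *
piv=np.array([.4388,.1351]);f=np.radians(-1.39);Z=.015
def pose(th,r=.0215):
    a=np.pi/2+np.radians(30)+f-th
    return piv+r*np.array([np.cos(a),np.sin(a)]), a-np.radians(15)
p=observe()["eef_pos"];move_l([*p[:2],.085],feed=.15)
gripper_to(.024)
k,a=pose(0)
movep([*k,.085],[np.pi,0,a])
move_l([*k,.04],feed=.12)
hit=move_l([*k,Z],feed=.05,max_force=4);st(("down",hit))
if not hit:
    for th in np.radians([15,30,45,60]):
        k,a=pose(th);h=move_l([*k,Z],feed=.025,rotation=[np.pi,0,a],max_force=6);st((round(np.degrees(th)),h))
        if h: break
    im,d=get_image("scene");P=cloud(get_calibration("scene"),d);m=(abs(P[...,0]-.44)<.03)&(abs(P[...,1]-.15)<.035)&(P[...,2]>.027)&(P[...,2]<.033)&(im.min(2)>110)
    print("arm px",m.sum(),np.round(np.percentile(P[m],[5,50,95],axis=0),3).tolist())
E
```

```text
('down', False) 28.27 [0.4284 0.154  0.0148] F [-0.2  0.5  0.6] T [-0.03  0.01  0.01] op 0.0239 g 0.0
(15, False) 28.68 [0.434  0.156  0.0152] F [ 0.1 -0.1  0.4] T [ 0.02  0.04 -0.01] op 0.024 g 0.0
(30, False) 29.09 [0.4391 0.1566 0.015 ] F [-0.1  0.5 -1.4] T [ 0.09  0.07 -0.07] op 0.0241 g 0.2
(45, False) 29.5 [0.4447 0.1558 0.0149] F [0.  0.9 0.4] T [ 0.06  0.02 -0.01] op 0.0241 g 0.3
(60, False) 29.91 [0.45   0.1535 0.015 ] F [ 0.4  1.3 -1. ] T [0.05 0.09 0.04] op 0.0238 g 0.2
arm px 3 [[0.431, 0.133, 0.028], [0.431, 0.133, 0.029], [0.432, 0.135, 0.03]]
```

The pad now feels the knob (0.3 N) and the arm is turning. I'll continue to the stop.

```bash
python3 - <<'E'
from h import *
piv=np.array([.4388,.1351]);f=np.radians(-1.39);Z=.015
def pose(th,r=.0215):
    a=np.pi/2+np.radians(30)+f-th
    return piv+r*np.array([np.cos(a),np.sin(a)]), a-np.radians(15)
for th in np.radians([75,90,105,120]):
    k,a=pose(th);h=move_l([*k,Z],feed=.025,rotation=[np.pi,0,a],max_force=6);st((round(np.degrees(th)),h))
    if h: break
if not h:
    p=observe()["eef_pos"]
    h=move_l([p[0]-.0005,p[1]-.013,Z],feed=.015,max_force=5);st(("stop",h))
E
```

```text
(75, False) 30.37 [0.4545 0.15   0.0151] F [-0.5  0.8 -0.7] T [ 0.04  0.05 -0.02] op 0.0241 g 0.2
(90, False) 30.77 [0.4579 0.1455 0.0151] F [ 0.1  1.3 -0.1] T [ 0.11 -0.01 -0.01] op 0.0238 g 0.3
(105, False) 31.18 [0.4601 0.1403 0.0152] F [ 1.   2.1 -0.5] T [ 0.25 -0.2  -0.02] op 0.024 g 0.7
(120, False) 31.59 [0.4609 0.1347 0.0152] F [ 2.9  2.  -1.2] T [ 0.31 -0.43 -0.06] op 0.0243 g 1.3
('stop', True) 31.95 [0.4615 0.1332 0.0152] F [1.7 1.1 0.8] T [ 0.17 -0.1  -0.03] op 0.0239 g 0.5
```

```bash
python3 - <<'E'
from h import *
p=observe()["eef_pos"]
move_l([p[0],p[1]+.003,.015],feed=.03);st("back")
move_l([p[0],p[1]+.003,.10],feed=.12);movep([.43,-.05,.18],[np.pi,0,.8])
st("clear")
a,d=get_image("scene");b,e=get_image("top");np.savez("/tmp/s6.npz",im=a,d=d,t=b,e=e)
o=np.zeros((480,800,3),np.uint8);o[:,:420]=cv2.resize(a[200:280,205:275,::-1],(420,480),interpolation=cv2.INTER_CUBIC)
o[:360,425:]=cv2.resize(b[180:249,165:237,::-1],(375,360),interpolation=cv2.INTER_CUBIC)
cv2.imwrite("pics/f6.png",o)
for n,im,dd in(("scene",a,d),("top",b,e)):
    P=cloud(get_calibration(n),dd);m=(abs(P[...,0]-.455)<.045)&(abs(P[...,1]-.14)<.04)&(P[...,2]>.045)&(P[...,2]<.06)&(im.max(2)<75)
    if m.sum():print(n,"knob",m.sum(),np.round(P[m].mean(0),4))
E
```

```text
back 32.2 [0.4609 0.1362 0.0147] F [ 0.2  1.2 -0.4] T [-0.03  0.03 -0.02] op 0.0239 g 0.0
clear 34.41 [ 0.4297 -0.0497  0.1793] F [-0.2  0.4 -0.3] T [0.01 0.07 0.01] op 0.0242 g 0.0
scene knob 18 [0.4577 0.1441 0.0515]
```

View pics/f6.png

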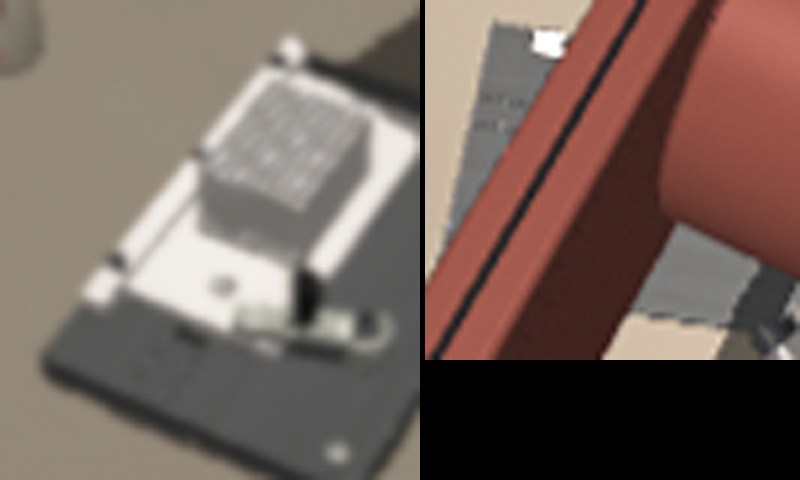

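The picture shows the sink seated and the arm over the foot but about 20° short of its stop: tip at (240,318), knob at (305,295). My skewed cage reached its force limit early. I'll finish by pushing the knob from the +y side with nearly shut fingers, away from the fins.

```bash
python3 - <<'E'
from h import *
R=[np.pi,0,-.024]
gripper_to(.010)
move_l([.43,.06,.12],feed=.25)
movep([.459,.178,.10],R)
hit=move_l([.459,.178,.015],feed=.12,max_force=4);st(("down",hit))
if not hit:
    h=move_l([.459,.166,.015],feed=.03,max_force=7);st(h)
    if not h:
        for y in (.162,.158,.154,.150,.147):
            h=move_l([.459,y,.015],feed=.02,max_force=6);st((y,h))
            if h: break
im,d=get_image("scene");P=cloud(get_calibration("scene"),d)
m=(abs(P[...,0]-.445)<.035)&(abs(P[...,1]-.145)<.035)&(P[...,2]>.027)&(P[...,2]<.033)&(im.min(2)>110)
print(m.sum(),np.round(P[m].mean(0),4) if m.any() else "")
E
```

```text
('down', False) 37.32 [0.4597 0.178  0.0157] F [ 0.6 -0.1  0.3] T [-0.01  0.02 -0.02] op 0.0103 g 0.0
False 37.87 [0.4591 0.1658 0.0151] F [-0.9 -0.4  0.4] T [-0.05  0.    0.06] op 0.0099 g 0.0
(0.162, False) 38.22 [0.4594 0.1621 0.0152] F [1.6 1.5 0.9] T [ 0.22 -0.19 -0.01] op 0.01 g 0.7
(0.158, False) 38.57 [0.4593 0.1579 0.0152] F [1.2 1.7 0.4] T [ 0.22 -0.28  0.06] op 0.01 g 1.0
(0.154, True) 38.8 [0.4595 0.1564 0.0153] F [0.7 4.8 0.2] T [ 0.72 -0.11  0.06] op 0.01 g 2.3
15 [0.4332 0.1361 0.0297]
```

The force rose sharply with the knob at y ≈ 0.135, which is the stop. I'll retreat and verify by numbers.

```bash
python3 - <<'E'
from h import *
move_l([.459,.176,.015],feed=.08);move_l([.459,.176,.11],feed=.18);movep([.40,.0,.2],[np.pi,0,.8]);st("clear")
f=np.radians(-1.39);R=np.array([[np.cos(f),-np.sin(f)],[np.sin(f),np.cos(f)]])
im,d=get_image("scene");P=cloud(get_calibration("scene"),d)
m=(abs(P[...,0]-.455)<.045)&(abs(P[...,1]-.14)<.04)&(P[...,2]>.05)&(P[...,2]<.06)&(im.max(2)<75)
print("knob",m.sum(),np.round(P[m].mean(0),4))
a=(abs(P[...,0]-.46)<.05)&(abs(P[...,1]-.14)<.03)&(P[...,2]>.0265)&(P[...,2]<.034)
W=np.float32(P[a][:,:2]*1e3);l=cv2.fitLine(W,cv2.DIST_HUBER,0,.01,.01).ravel();print("arm",a.sum(),"dir deg",np.degrees(np.arctan2(l[1],l[0])),W.min(0),W.max(0))
Q=P.reshape(-1,3).copy();Q[:,:2]=(Q[:,:2]-[.4968,.0842])@R
for y0,y1 in((-64,-40),(35,40),(58,64)):
    k=(abs(Q[:,0]*1e3-12)<14)&(Q[:,1]*1e3>y0)&(Q[:,1]*1e3<y1)&(Q[:,2]<.0262)&(Q[:,2]>.01);print(y0,k.sum(),np.median(Q[k,2]) if k.any() else "")
E
```

```text
clear 41.05 [3.996e-01 3.000e-04 1.990e-01] F [ 0.8 -0.2 -0.1] T [-0.02  0.02 -0.03] op 0.0101 g 0.0
knob 15 [0.4601 0.1359 0.0528]
arm 145 dir deg -17.99001 [429.9779  110.86101] [508.7638  145.04979]
-64 13 0.022367720069059405
35 20 0.022043671008644183
58 28 0.021425562750212845
```

The knob is at (0.460,0.136), level with the pivot, so the arm is at its stop. The foot is flat and the robot is clear.

```bash
python3 -c "
from plant import *
print(job_done())"
```

```text
the job is handed in; nothing more can be done
None
```

The larger heat sink is seated flat over the pin along the fence, the hold-down arm is swung to its stop over the foot, and the job was handed in at about 41 s; the first grasp and the first two hold-down swings fell short and were redone.

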